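# Hold a glass block flat on the sloping belt

## Task

Pick up the blue glass block standing on the mat, gripping it high enough that the gripper stays clear of the belt, and set its frosted base gently on the middle of the sloping belt of the grinder, whose bed is locked at an angle you must match, with the long side of the base running along the belt. Feel for the flat, then keep the block held in the gripper with its whole base flush on the belt and pressed lightly (about 10 N), ready for me to step on the foot switch: finish while holding it there. Keep the arm and gripper off the grinder's bed and belt, and leave the bed's angle and everything else on the bench as they are.

Things in the scene. Friction and masses are not known exactly. Their poses are not given: they have to be found in the camera images.
- block: Upright clear blue glass block with a white frosted underside and an orange drop inside. Rectangular, 55 mm along its own x, 40 mm along its own y, straight-sided to 68 mm height, then a smaller 47 x 32 mm step up to 75 mm. Origin at the centre of its frosted base, z up through the block. It stands on the rubber mat (4 mm thick) and weighs between 0.35 and 0.51 kg.
- belt_mid (a point): Middle of the upper, working run of the brown abrasive belt, on its surface. x points up the slope along the belt, y across it, z out of the belt surface. The flat run reaches 150 mm each way along x and 50 mm each way along y; it is rigid and stands still. It slopes 15 to 40 degrees, different each time.
- bed: Tilting bed that carries the belt, locked: light forces do not move it. Origin on the axis of its lower drum, 150 mm down the slope from belt_mid and 30 mm under the surface; axes as belt_mid. A thin water pipe crosses the top end of the belt, 165 mm up from belt_mid its nozzle 10 mm over the surface. The green motor stands beside the low end, 28 mm off the belt's +y edge, up to 165 mm above the bench.
- dome: Bystander: round green glass paperweight, 74 mm across, 55 mm high; origin at the centre of its underside.
- tumbler: Bystander: amber drinking glass, mouth 72 mm across, 85 mm high; origin at the centre of its underside.
- spray: Bystander: white water bottle with red cap, 68 mm across, 170 mm high; origin at the centre of its underside.
- stick: Bystander: tan rubber belt-cleaning stick lying down, 40 x 160 x 35 mm; origin at the centre of its underside.
Things that resemble listed ones, but are neither listed nor needed, are in the scene too. Leave any red or yellow look-alike of the block alone.

How it is judged (in metres and radians):
On the way:
1. the block is lifted clear of the mat in the gripper (height (world z) of block above 0.04 m and contact force between the fingers and block above 2 N and contact force between block and bed below 0.1 N), for 0.2 s.
At the end, for the whole second after the job is handed in: The gripper (grip over 5 N) holds the block still, its base on the belt: within 0.04 rad of the slope and 3 mm of the surface, centred within 50 mm along and 25 mm across the belt, long side within 0.2 rad of the belt's run, pressed with 3 to 30 N (angle between the z axis of block and the z axis of belt_mid, either way round below 0.04 rad and z of block in the frame of belt_mid between -0.003 and 0.003 m and x of block in the frame of belt_mid between -0.05 and 0.05 m and y of block in the frame of belt_mid between -0.025 and 0.025 m and angle between the x axis of block and the x axis of belt_mid, either way round below 0.2 rad and angle between block's own z axis and vertical below 1 rad and contact force between block and bed between 3 and 30 N and contact force between the fingers and block above 5 N and linear speed of block below 0.02 m/s); the arm keeps its last pose, push and grip.
It fails at once if the block is banged or pressed hard on the belt (over 60 N) (contact force between block and bed above 60 N).
It fails at once if the arm or gripper touches the grinder's belt or bed (contact force between any of the arm, the fingers and bed above 2 N).
It fails at once if the bed is pushed out of its set angle (distance of belt_mid from where it was at the start of the episode above 0.005 m).
It fails at once if a bystander is shifted by more than 20 mm or tipped (distance of any of dome, tumbler, spray, stick from where it was at the start of the episode above 0.02 m or angle between any of tumbler, spray's own z axis and vertical above 0.5 rad).
It also fails if it takes over 46 s, if anything falls off the work surface, if the arm or the gripper's body presses on something with over 40 N, if the wrist force passes 120 N, or if a joint passes its speed limit or range.

## Robot

A 6-joint arm with a two-finger parallel gripper is mounted at the origin on the work surface. World frame = base frame: x ahead of the robot, y to its left, z up, the work surface at z = 0. Lengths are in mm, angles in rad, forces in N, time in s.
With the tool pointing down it reaches from about 275 to 850 mm from the base axis. Payload 5.2 kg.
Tool frame: the origin (TCP) lies at the very end of the fingers, on their centre line; the grasp point (between the pads) lies 19 mm behind it; z points along the fingers, y is the direction in which the jaws open and shut (so a half turn about z gives the same grasp; the last joint's range is limited). The gripper opens to 85 mm and grips with 20 to 120 N. Pads are 22 mm wide; open, the fingers measure 114 mm over their backs; the gripper's body (76 mm by 85 mm) begins 54 mm behind the grasp point. The pads swing forward as they close: fully open they stand 13 mm farther back than shut.
Start: joints at [0.946, 0.259, 1.535, -0, 1.348, -0.203], TCP at [225.151, 501.809, 209.61] pointing down, gripper open.
Joint ranges: [-3.14, 3.14], [-0.91, 2.08], [0.19, 2.58], [-1.22, 4.36], [0.22, 2.71], [-3.12, 3.12]. Speed limits (rad/s): [2.57, 2.57, 3.14, 3.14, 3.14, 3.14].

## Interface

Orientations are given as a rotation vector (axis times angle).
In Python, from bench import telemetry, read_camera, workorder gives the robot as it stands. The module is installed in compiled form; this text tells all that it offers.
- The arm moves only by the tool carry_out, never from a script. Its argument "commands" is a list of rows, each a list of 7 numbers: the turn, a rotation vector about the tool's x, y, z in units of 8 degrees (1.0 is 8 degrees), then the shift along the tool's x, y, z in units of 25 mm (1.0 is 25 mm), then the opening, from 0 (shut) to 1 (fully open). A call has exactly 5 rows; each row shifts and turns the commanded pose from where the row before left it, along the tool's axes as they then stand; what a row does not reach is not made up. A row lasts 1/8 s, in which the tool goes at most 62.5 mm and 10.7 degrees, less where a joint would pass 70% of its speed; a pose out of reach is approached as far as the arm can. A call is refused whole if a number of a shift passes 1 or a number of a turn 1, either way. A call with a gripper value outside its range is refused whole. The fingers move at their own pace and stop on an object; "squeeze" is the grip in N (left out, the last holds). Time passes only in rows, so rows that do not move let the fingers close, or fill a call up. It gives the time, the measured TCP pose, the force and the opening at its end, in the units of the state.
- telemetry.get_obs(): the state, without advancing time (a new reading comes with each control period).
- read_camera(name): name is "side" or "top" or "wrist"; returns a dict with "img" (384x512x3 uint8, red, green, blue), "fx", "fy", "cx", "cy" (pixels), "R" (3x3) and "t" (3): a world point X has camera coordinates R X + t; the wrist camera has in their place "tool_from_camera" (4x4, takes a point from camera to tool coordinates, whose origin is the TCP and whose axes are the flange's). Camera axes: x right, y down, z forward; pixel columns grow to the right and rows downward; lengths in mm; the calibration is good to about 2 mm. A picture is of the moment at which its call begins: read the wrist's pose just before it. There is no depth.
- workorder.job_done(): hands the job in, once; it reports no verdict.
The state is a dict: "time_s": time; "joint_pos": joint angles; "dq": joint speeds; "joint_torque": joint torques, N m; "tcp_pos": TCP position; "orientation": TCP orientation; "wrist_force": force on the tool from outside, world axes, zero at the start; "torque": the same for the moment, N m; "grip_width": finger opening in mm.
Only numpy, scipy, OpenCV 4.12 (cv2) and the standard library are available. Lean on these libraries where they do the work, as an engineer would, in place of code of your own. Each camera call takes 0.05 s, during which the arm holds its last target.

## Working session

There is one attempt and no reset: what is moved stays moved. The work goes in short steps, Python scripts to look and compute and a tool call to move; the robot and the scene stay as the last step left them, time stands still between calls to the robot, and variables do not carry over. Pictures are saved under pics/ and viewed, and the job is handed in when it is done.

Besides the shell and the picture viewer there is one more tool, called after "Emit:" by a JSON object that holds its "name" and its "arguments". carry_out: Moves the arm, as the interface text tells. Its arguments: {"type":"object","properties":{"commands":{"type":"array","items":{"type":"array","items":{"type":"number"}}},"squeeze":{"type":"number"}},"required":["commands"]}

```bash
mkdir -p pics
python3 - <<'E'
from bench import telemetry, read_camera
import cv2
print(telemetry.get_obs())
for n in ["side","top","wrist"]:
    c=read_camera(n); cv2.imwrite(f"pics/{n}0.png",c["img"][:,:,::-1])
    print(n,{k:(v.tolist() if hasattr(v,'tolist') else v) for k,v in c.items() if k!="img"})
E
```

```text
{'time_s': 0.0, 'joint_pos': array([ 9.46234137e-01,  2.59381116e-01,  1.53606943e+00,  3.02917473e-05,
        1.34801214e+00, -2.02817799e-01]), 'dq': array([-3.47768172e-04,  5.00127767e-04,  1.16156768e-03, -8.94064446e-05,
       -3.26051683e-04, -3.28256193e-04]), 'joint_torque': array([ 6.57276105e-04, -4.46024716e+01, -2.90582103e+01, -1.83045513e-04,
        1.15319018e-02, -3.60811907e-05]), 'tcp_pos': array([224.78584261, 501.35207078, 208.75970281]), 'orientation': array([-6.57422799e-01, -3.07123752e+00,  2.67034302e-03]), 'wrist_force': array([-0.40651096,  0.07873414,  0.3912525 ]), 'torque': array([ 0.03603644,  0.00593114, -0.02523464]), 'grip_width': 85.5397665544799}
side {'fx': 449.99176778251166, 'fy': 449.99176778251166, 'cx': 260.8541694885363, 'cy': 190.45603091717666, 'R': [[0.9937383283770809, -0.11113407259218391, 0.011547840637987585], [-0.05170207103542683, -0.5489931223633072, -0.8342262567483922], [0.0990506464641844, 0.8284055585924459, -0.5513013694234444]], 't': [-510.7232274744195, 166.1229777911699, 1191.8750917718055]}
top {'fx': 418.97233331123306, 'fy': 418.97233331123306, 'cx': 257.646871761708, 'cy': 193.31952849126924, 'R': [[0.004836265092264246, -0.9999749979987428, 0.005158867838209751], [-0.9951623834212079, -0.005319085124475571, -0.09809963280695515], [0.09812462057698972, -0.004659475383919615, -0.9951632268757569]], 't': [101.92850887165373, 535.4730440858125, 975.9301181242157]}
wrist {'fx': 297.25358042392156, 'fy': 297.25358042392156, 'cx': 254.25526799042302, 'cy': 194.83189380039244, 'tool_from_camera': [[0.0007514003792255161, -0.9509020941366616, -0.30949094132781857, 80.43589084143768], [0.9999992762795831, 0.00042371193766539315, 0.0011260144322478766, 0.1168931624241365], [-0.0009395944752127242, -0.3094915634305772, 0.9509017243267135, -162.9398773527084], [0.0, 0.0, 0.0, 1.0]]}
```

View pics/side0.png

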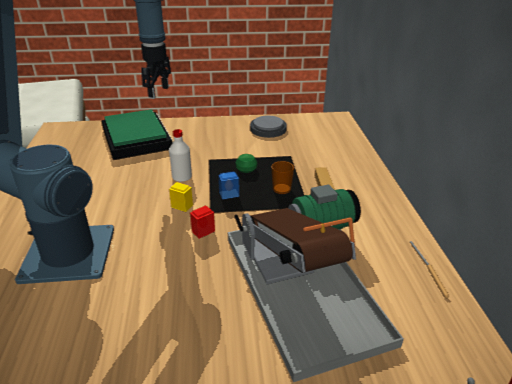

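View pics/top0.png

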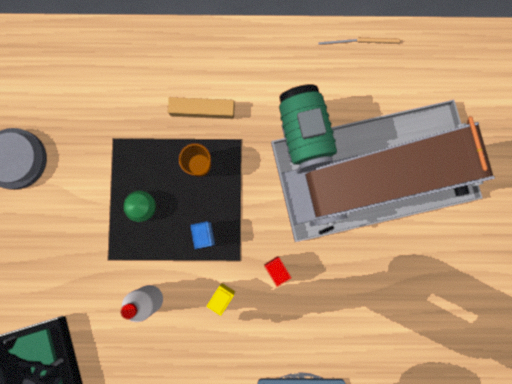

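View pics/wrist0.png

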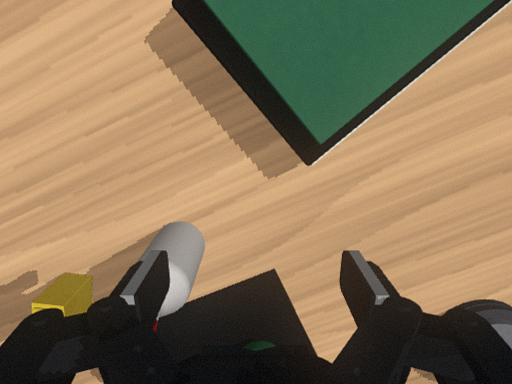

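The side view has the blue block at (229,185), yellow at (181,196) and red at (203,222). In the top view they're at (202,235), (220,299) and (277,271). The blue one on the mat is the target. The belt's high end, with the orange pipe, is at top-view (483,148). Next I'll enlarge these areas.

Run:
```python
import cv2, numpy as np
s=cv2.imread("pics/side0.png"); t=cv2.imread("pics/top0.png")
def crop(im,x0,y0,x1,y1,f,n): cv2.imwrite(f"pics/{n}.png",cv2.resize(im[y0:y1,x0:x1],None,fx=f,fy=f,interpolation=cv2.INTER_CUBIC))
crop(s,225,180,365,280,5,"c_side_belt")
crop(t,290,110,500,240,3.8,"c_top_belt")
a=cv2.resize(s[165:205,210:250],None,fx=10,fy=10,interpolation=cv2.INTER_CUBIC)
b=cv2.resize(t[215:255,182:222],None,fx=10,fy=10,interpolation=cv2.INTER_CUBIC)
cv2.imwrite("pics/c_block.png",np.hstack([a,b]))
```

```text
(no output)
```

View pics/c_side_belt.png

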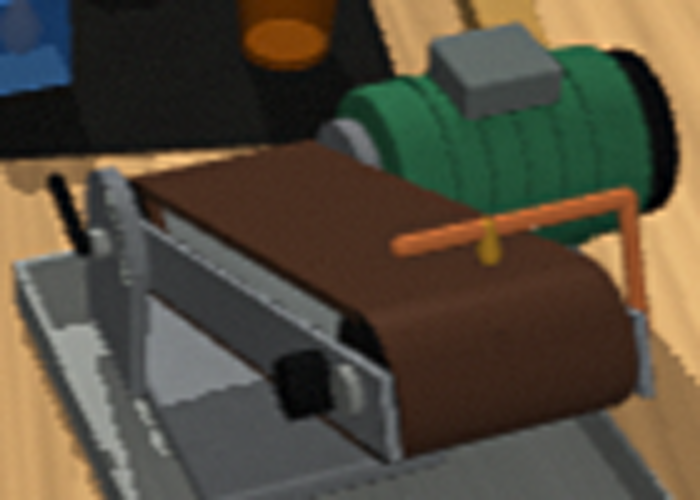

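View pics/c_top_belt.png

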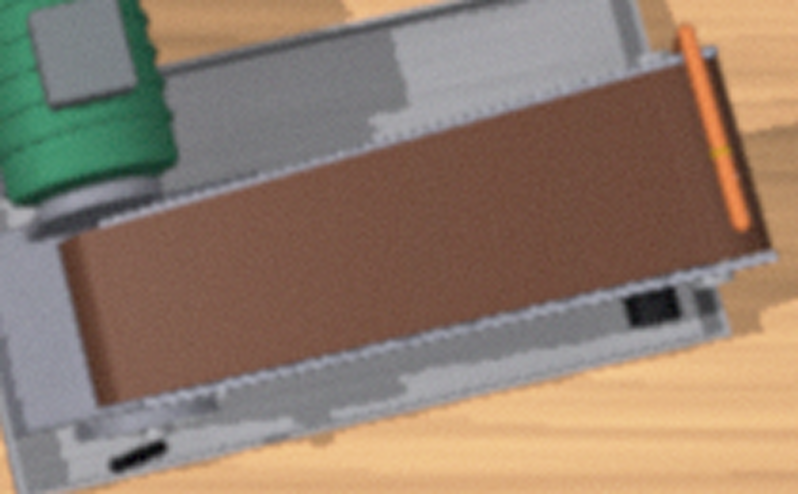

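View pics/c_block.png

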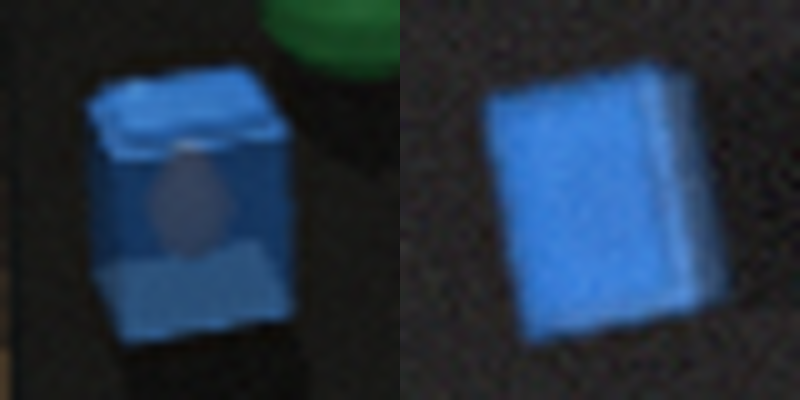

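The crop confirms it: a blue block with an orange drop inside and a whitish base, standing on the mat. Next I'll fit the belt edges in both views and intersect the planes they define.

```bash
cat > h.py <<'E'
import numpy as np, cv2
from bench import telemetry, read_camera
from scipy.spatial.transform import Rotation as Rot
def ray(c,u,v):
    R=np.array(c["R"]);t=np.array(c["t"]); d=R.T@np.array([(u-c["cx"])/c["fx"],(v-c["cy"])/c["fy"],1.0]); return -R.T@t,d/np.linalg.norm(d)
def onplane(c,u,v,z):
    o,d=ray(c,u,v); return o+d*(z-o[2])/d[2]
def proj(c,X):
    p=np.array(c["R"])@X+np.array(c["t"]); return np.array([c["fx"]*p[0]/p[2]+c["cx"],c["fy"]*p[1]/p[2]+c["cy"]])
def tri(c1,p1,c2,p2):
    o1,d1=ray(c1,*p1);o2,d2=ray(c2,*p2)
    A=np.stack([d1,-d2],1); s=np.linalg.lstsq(A,o2-o1,rcond=None)[0]
    a=o1+s[0]*d1;b=o2+s[1]*d2; return (a+b)/2,np.linalg.norm(a-b)
def planeof(c,p,q):
    o,d1=ray(c,*p);_,d2=ray(c,*q); n=np.cross(d1,d2); n/=np.linalg.norm(n); return n,n@o
E
python3 - <<'E'
from h import *
out={}
for n in["side","top"]:
    c=read_camera(n); im=c["img"]; hsv=cv2.cvtColor(im,cv2.COLOR_RGB2HSV)
    x0,y0,x1,y1=(245,200,365,275) if n=="side" else (300,120,500,220)
    print(n, im[225,300] if n=="side" else im[180,400], hsv[225,300] if n=="side" else hsv[180,400])
    r,g,b=[im[...,i].astype(int) for i in range(3)]
    m=((r<150)&(r>g*1.25)&(r<g*2.3)&(g-b>-2)&(g-b<25)&(r>40)&(r<135)).astype(np.uint8)
    mm=np.zeros_like(m); mm[y0:y1,x0:x1]=m[y0:y1,x0:x1]
    k,l,st,_=cv2.connectedComponentsWithStats(mm); i=1+np.argmax(st[1:,4]); mm=(l==i).astype(np.uint8)
    cv2.imwrite(f"pics/m_{n}.png",cv2.resize(np.where(mm[...,None]>0,im[...,::-1],im[...,::-1]//4)[y0-10:y1+10,x0-10:x1+10],None,fx=3.3 if n=="top" else 5,fy=3.3 if n=="top" else 5,interpolation=cv2.INTER_NEAREST))
    # column boundaries
    cols=range(250,350,6) if n=="side" else range(305,492,8)
    for u in cols:
        v=np.where(mm[:,u])[0]
        if len(v): print(u,v.min(),v.max(),end=" | ")
    print()
E
```

```text
side [71 46 31] [ 11 144  71]
256 215 224 | 262 213 222 | 268 212 225 | 274 209 229 | 280 209 232 | 286 208 236 | 292 210 239 | 298 213 243 | 304 215 258 | 310 218 268 | 316 221 266 | 322 233 265 | 328 226 263 | 334 228 262 | 340 231 260 | 346 235 261 | 
top [119  85  69] [ 10 107 119]
313 171 205 | 321 169 215 | 329 167 213 | 337 165 211 | 345 162 209 | 353 160 207 | 361 158 206 | 369 155 204 | 377 153 202 | 385 151 200 | 393 149 198 | 401 146 196 | 409 144 194 | 417 142 192 | 425 139 190 | 433 137 188 | 441 135 187 | 449 133 185 | 457 130 183 | 465 128 181 | 473 138 179 | 481 136 177 | 489 163 175 |
```

```bash
python3 -c "
import cv2,numpy as np
a=cv2.imread('pics/m_side.png');b=cv2.imread('pics/m_top.png');w=max(a.shape[1],b.shape[1])
a=cv2.resize(a,None,fx=.7,fy=.7);b=cv2.resize(b,None,fx=.8,fy=.8)
w=max(a.shape[1],b.shape[1]);p=lambda x:cv2.copyMakeBorder(x,0,0,0,w-x.shape[1],0)
cv2.imwrite('pics/m_both.png',np.vstack([p(a),p(b)]))"
```

```text
(no output)
```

View pics/m_both.png

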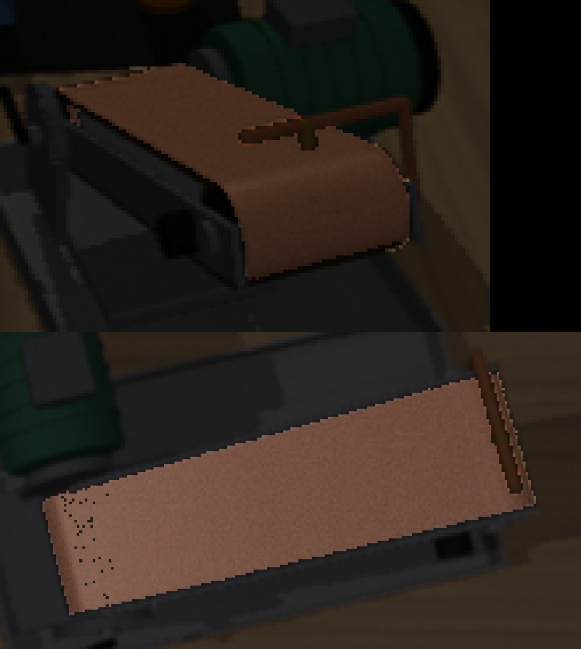

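Run:
```python
from h import *
M={}
C={n:read_camera(n) for n in["side","top"]}
def mask(n):
    c=C[n]; im=c["img"]; x0,y0,x1,y1=(245,200,365,275) if n=="side" else (300,120,500,220)
    r,g,b=[im[...,i].astype(int) for i in range(3)]
    m=((r>g*1.25)&(r<g*2.3)&(g-b>-2)&(g-b<25)&(r>40)&(r<135)).astype(np.uint8)
    mm=np.zeros_like(m); mm[y0:y1,x0:x1]=m[y0:y1,x0:x1]
    k,l,st,_=cv2.connectedComponentsWithStats(mm); return l==1+np.argmax(st[1:,4])
def fit(n,u0,u1,top):
    m=M[n]; us=np.arange(u0,u1); vs=np.array([ (np.where(m[:,u])[0].min()-.5) if top else np.where(m[:,u])[0].max()+.5 for u in us])
    p=np.polyfit(us,vs,1); r=vs-np.polyval(p,us); k=abs(r)<1.2; p=np.polyfit(us[k],vs[k],1); print(n,p,np.std(vs[k]-np.polyval(p,us[k])),k.sum())
    return (u0,np.polyval(p,u0)),(u1,np.polyval(p,u1))
for n in C: M[n]=mask(n)
L={}
for nm,st in [("+y",((291,318,1),(325,466,1))),("-y",((266,300,0),(330,480,0)))]:
    n1,e1=planeof(C["side"],*fit("side",*st[0])); n2,e2=planeof(C["top"],*fit("top",*st[1]))
    d=np.cross(n1,n2); d/=np.linalg.norm(d); d*=np.sign(d[2])
    p=np.linalg.lstsq(np.array([n1,n2,d]),np.array([e1,e2,0]),rcond=None)[0]
    # point at y=-200
    p=p+d*(-200-p[1])/d[1]
    print(nm,d,"slope deg",np.degrees(np.arcsin(d[2])),"az",np.degrees(np.arctan2(d[1],d[0])),p)
    L[nm]=(p,d)
p1,d1=L["+y"];p2,d2=L["-y"]
w=p1-p2; w-=w@d1*d1; print("width",w,np.linalg.norm(w))
```

```text
side [ 0.42551893 85.62372812] 0.28245285768894585 27
top [ -0.28657905 260.70581646] 0.3241817376874003 141
+y [ 0.21162814 -0.88126611  0.42259149] slope deg 24.99830780078689 az -76.49662706942537 [ 619.33673685 -200.          210.40954856]
side [ 0.58573825 68.76941405] 0.3424359280126905 33
top [-2.36430064e-01  2.91322627e+02] 0.3036348371091742 150
-y [ 0.2080413  -0.87994279  0.42710596] slope deg 25.284036696539825 az -76.69804914499129 [ 518.30520435 -200.          198.1371077 ]
width [95.40913461 23.41290067  1.0453069 ] 98.24540473503787
```

Run:
```python
from h import *
C={n:read_camera(n) for n in["side","top"]}
f=lambda x,y,ox,oy:((x+.5)/10-.5+ox,(y+.5)/10-.5+oy)
for nm,c,pts,ox,oy,z in [("base side",C["side"],[(95,275),(250,240),(292,318),(122,345)],210,165,4),("top side z72",C["side"],[(88,105),(250,68),(292,135),(115,160)],210,165,72),("step top",C["top"],[(85,95),(240,68),(283,310),(127,340)],182,215,76)]:
    P=np.array([onplane(c,*f(x,y,ox,oy),z) for x,y in pts])
    print(nm,P.mean(0)); 
    for i in range(4):
        e=P[(i+1)%4]-P[i]; print("  ",np.linalg.norm(e).round(1),np.degrees(np.arctan2(e[1],e[0])).round(1))
# blue mask rect in top
im=C["top"]["img"].astype(int); m=((im[...,2]>im[...,0]*1.5)&(im[...,2]>90)).astype(np.uint8); m[:215]=0;m[255:]=0;m[:,:182]=0;m[:,222:]=0
ys,xs=np.where(m); pts=np.array([onplane(C["top"],u,v,74)[:2] for u,v in zip(xs,ys)],np.float32); print(cv2.minAreaRect(pts))
# belt
mid0=(np.array([619.34,-200,210.41])+np.array([518.31,-200,198.14]))/2
d=np.array([.2098,-.8806,.4249]);d/=np.linalg.norm(d); y=np.cross([0,0,1],d);y/=np.linalg.norm(y);zz=np.cross(d,y)
# along-line points; edge points at same y not same x; centre line point:
p=mid0
c=C["top"]; im=c["img"]
r,g,b=[im[...,i].astype(int) for i in range(3)]
br=(r>g*1.25)&(r<g*2.3)&(g-b>-2)&(g-b<25)&(r>40)&(r<135)
for off in (-30,-15,0,15):
  us=[];ss=np.arange(-250,250,.5)
  for s in ss:
    u,v=proj(c,p+d*s+y*off); us.append(br[int(round(v)),int(round(u))] and 295<u<495)
  on=ss[np.array(us)]; 
  res=[]
  for s,side in((on.min(),-1),(on.max(),1)):
    u,v=proj(c,p+d*s+y*off); o,dr=ray(c,u,v); o2=np.array([(o-p)@d,(o-p)@zz]);r2=np.array([dr@d,dr@zz]);r2/=np.linalg.norm(r2)
    n=np.array([-r2[1],r2[0]]); n*=side*np.sign(n[0]); e=n@o2
    # n.(x,-30)+30=e
    x=(e-30+30*n[1])/n[0]; res.append(x)
  print(off,on.min(),on.max(),res,np.diff(res),np.mean(res))
  print("belt_mid",p+d*np.mean(res))
```

```text
base side [437.047882   235.18701108   4.        ]
   52.9 17.3
   47.2 -77.3
   54.7 -169.5
   40.8 99.9
top side z72 [437.73268159 232.00063182  72.        ]
   54.2 18.9
   42.2 -75.9
   55.3 -170.3
   33.5 102.2
step top [435.53095542 234.21030681  76.        ]
   35.4 -79.8
   55.2 -169.0
   35.5 101.1
   55.7 10.9
((436.0428771972656, 230.39837646484375), (57.339115142822266, 46.432655334472656), 11.612102508544922)Traceback (most recent call last):
  File "<stdin>", line 23, in <module>
IndexError: index 512 is out of bounds for axis 1 with size 512
```

Run:
```python
from h import *
C={n:read_camera(n) for n in["side","top"]}
mid0=(np.array([619.34,-200,210.41])+np.array([518.31,-200,198.14]))/2
d=np.array([.2098,-.8806,.4249]);d/=np.linalg.norm(d); y=np.cross([0,0,1],d);y/=np.linalg.norm(y);zz=np.cross(d,y)
p=mid0; c=C["top"]; im=c["img"]
r,g,b=[im[...,i].astype(int) for i in range(3)]
br=(r>g*1.25)&(r<g*2.3)&(g-b>-2)&(g-b<25)&(r>40)&(r<135)
for off in (-30,-15,0,15):
  us=[];ss=np.arange(-250,250,.5)
  for s in ss:
    u,v=proj(c,p+d*s+y*off); us.append(bool(295<u<495 and br[int(round(v)),int(round(u))]))
  on=ss[np.array(us)]; res=[]
  for s,side in((on.min(),-1),(on.max(),1)):
    u,v=proj(c,p+d*s+y*off); o,dr=ray(c,u,v); o2=np.array([(o-p)@d,(o-p)@zz]);r2=np.array([dr@d,dr@zz]);r2/=np.linalg.norm(r2)
    n=np.array([-r2[1],r2[0]]); n*=side*np.sign(n[0]); e=n@o2
    res.append((e-30+30*n[1])/n[0])
  print(off,on.min(),on.max(),res,np.diff(res),np.mean(res),"belt_mid",p+d*np.mean(res))
print("axes",d,y,zz)
o=telemetry.get_obs(); print(Rot.from_rotvec(o["orientation"]).as_matrix().round(3))
```

```text
-30 -215.5 132.5 [np.float64(-193.14708617908138), np.float64(105.24100351597143)] [298.3880897] -43.95304133155498 belt_mid [ 559.60370915 -161.29519197  185.59946862]
-15 -215.0 131.5 [np.float64(-192.63494249432856), np.float64(104.21022714638089)] [296.84516964] -44.212357673973834 belt_mid [ 559.54930492 -161.06683941  185.48928579]
0 -215.0 132.0 [np.float64(-192.63494249432844), np.float64(104.72562008440931)] [297.36056258] -43.954661204959564 belt_mid [ 559.6033693  -161.29376551  185.59878034]
15 -216.0 130.5 [np.float64(-193.65922138539932), np.float64(103.1794127448377)] [296.83863413] -45.23990432028081 belt_mid [ 559.33372697 -160.16198745  185.05268393]
axes [ 0.2097987  -0.88059454  0.42489736] [ 0.97277302  0.23175991 -0.        ] [-0.09847418  0.41332869  0.90524153]
[[-0.912  0.409  0.   ]
 [ 0.409  0.912  0.   ]
 [-0.     0.    -1.   ]]
```

Run:
```python
from h import *
c=read_camera("top");s=read_camera("side")
print("cap",tri(c,(129,311),s,(177.5,133)), "red cap at z168",onplane(c,129,311,168))
```

```text
cap (array([284.41265883, 362.12189228, 162.3611455 ]), np.float64(2.9213434073824796)) red cap at z168 [283.93566143 360.54358686 168.        ]
```

Emit:
{"name": "carry_out", "arguments": {"commands": [[0,0,0,-1,0,0,1],[0,0,0,-1,0,0,1],[0,0,0,-1,0,0,1],[0,0,0,-1,0,0,1],[0,0,0,-1,0,0,1]]}}

```text
time_s: 1.27
tcp_pos: [339.9, 450.3, 209.7]
orientation: [0.658, 3.072, 0.0]
wrist_force: [0.2, -0.1, 1.1]
grip_width: 85.6
```

Emit:
{"name": "carry_out", "arguments": {"commands": [[0,0,0,-1,-0.6,0,1],[0,0,0,-1,-0.6,0,1],[0,0,0,-1,-0.6,0,1],[0,0,0,-1,-0.6,0,1],[0,0,0,-1,-0.6,0,1]]}}

```text
time_s: 1.9
tcp_pos: [423.1, 330.2, 209.7]
orientation: [0.658, 3.072, 0.0]
wrist_force: [-0.1, -0.2, -0.6]
grip_width: 85.6
```

Emit:
{"name": "carry_out", "arguments": {"commands": [[0,0,0,-1,-1,0,1],[0,0,0,-1,-1,0,1],[0,0,0,0,-1,0,1],[0,0,0,0,-0.3,0,1],[0,0,-1,0,0,0,1]]}}

```text
time_s: 2.52
tcp_pos: [434.3, 235.3, 209.9]
orientation: [0.438, 3.11, 0.001]
wrist_force: [-0.8, 0.8, 0.2]
grip_width: 85.2
```

Emit:
{"name": "carry_out", "arguments": {"commands": [[0,0,-1,0,0,0,1],[0,0,-1,0,0,0,1],[0,0,-1,0,0,0,1],[0,0,-0.4,0,0,0,1],[0,0,0,0,0,0,1]]}}

```text
time_s: 3.15
tcp_pos: [434.4, 236.0, 209.7]
orientation: [-0.302, 3.127, 0.001]
wrist_force: [0.8, 0.1, -0.4]
grip_width: 85.4
```

```bash
cat >> h.py <<'E'
def wray(c,o,u,v):
    T=np.array(c["tool_from_camera"]); R=Rot.from_rotvec(o["orientation"]).as_matrix()
    d=T[:3,:3]@np.array([(u-c["cx"])/c["fx"],(v-c["cy"])/c["fy"],1.0]); return R@T[:3,3]+o["tcp_pos"],R@d
def wplane(c,o,u,v,z):
    a,d=wray(c,o,u,v); return a+d*(z-a[2])/d[2]
E
python3 - <<'E'
from h import *
o=telemetry.get_obs();c=read_camera("wrist"); cv2.imwrite("pics/w1.png",c["img"][:,:,::-1]); print(o["joint_pos"].round(3),Rot.from_rotvec(o["orientation"]).as_matrix().round(3))
E
```

```text
[ 0.271  0.158  1.664  0.     1.32  -1.492] [[-0.981 -0.192  0.   ]
 [-0.192  0.981  0.   ]
 [-0.     0.    -1.   ]]
```

View pics/w1.png

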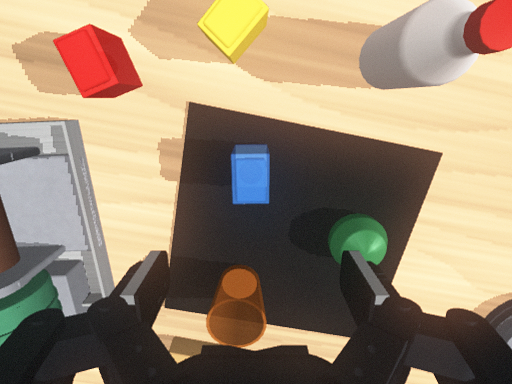

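```bash
cat > blk.py <<'E'
from h import *
o=telemetry.get_obs();c=read_camera("wrist");im=c["img"].astype(int)
m=((im[...,2]>im[...,0]*1.6)&(im[...,2]>im[...,1]*1.2)&(im[...,2]>90)).astype(np.uint8)
k,l,st,_=cv2.connectedComponentsWithStats(m); i=1+np.argmax(st[1:,4]); x,y,w,h=st[i,:4]; print(x,y,w,h)
cv2.imwrite("pics/wb.png",cv2.resize(c["img"][y-8:y+h+8,x-8:x+w+8,::-1],None,fx=7,fy=7,interpolation=cv2.INTER_CUBIC)); print("origin",x-8,y-8)
E
python3 blk.py
```

```text
231 144 39 61
origin 223 136
```

View pics/wb.png

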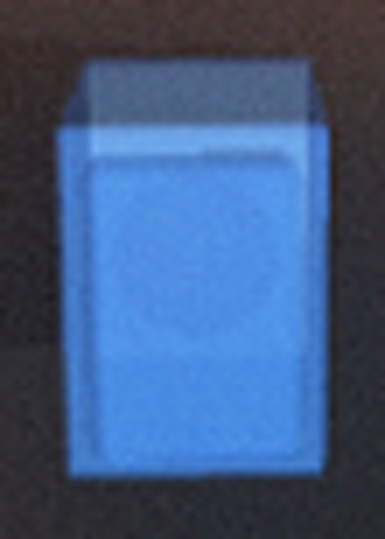

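Run:
```python
from h import *
o=telemetry.get_obs();c=read_camera("wrist")
R=Rot.from_rotvec(o["orientation"]).as_matrix()
f=lambda x,y:((x+.5)/7-.5+223,(y+.5)/7-.5+136)
P=np.array([wplane(c,o,*f(*p),72) for p in [(57,125),(328,125),(322,473),(70,475)]])
print(P.mean(0))
for i in range(4):
    e=P[(i+1)%4]-P[i]; print(np.linalg.norm(e).round(1),np.degrees(np.arctan2(e[1],e[0])).round(1))
print("rel tool",((P.mean(0)-o["tcp_pos"])@R)/25, "mm")
B=np.array([wplane(c,o,*f(*p),4) for p in [(83,60),(308,60)]]);print(B, B.mean(0)+R@[-27.5,0,0])
```

```text
[435.44804972 232.81135552  72.        ]
39.4 101.0
53.7 11.0
38.7 -78.5
54.0 -168.3
rel tool [-0.01866038 -0.12428063  5.50689695] mm
[[413.51198583 207.84187476   4.        ]
 [405.91761695 246.82396536   4.        ]] [436.71036238 232.57597771   4.00574106]
```

Emit:
{"name": "carry_out", "arguments": {"commands": [[0,0,0,-0.03,-0.12,0.5,1],[0,0,0,0,0,1,1],[0,0,0,0,0,1,1],[0,0,0,0,0,1,1],[0,0,0,0,0,1,1]]}}

```text
time_s: 3.92
tcp_pos: [435.3, 232.2, 95.5]
orientation: [0.301, -3.126, 0.0]
wrist_force: [-0.3, 0.1, 0.1]
grip_width: 85.6
```

Emit:
{"name": "carry_out", "arguments": {"commands": [[0,0,0,0,0,1,1],[0,0,0,0,0,0.8,1],[0,0,0,0,0,0.5,1],[0,0,0,0,0,0.23,1],[0,0,0,0,0,0,1]]}}

```text
time_s: 4.55
tcp_pos: [435.7, 232.5, 33.8]
orientation: [0.302, -3.127, 0.0]
wrist_force: [-0.2, 0.2, -0.4]
grip_width: 85.6
```

Emit:
{"name": "carry_out", "arguments": {"commands": [[0,0,0,0,0,0,0],[0,0,0,0,0,0,0],[0,0,0,0,0,0,0],[0,0,0,0,0,0,0],[0,0,0,0,0,0,0]], "squeeze": 60}}

```text
time_s: 5.18
tcp_pos: [436.1, 232.5, 34.7]
orientation: [-0.302, 3.126, 0.0]
wrist_force: [-1.6, -1.1, 5.8]
grip_width: 38.9
```

Emit:
{"name": "carry_out", "arguments": {"commands": [[0,0,0,0,0,0,0],[0,0,0,0,0,-0.2,0],[0,0,0,0,0,-0.5,0],[0,0,0,0,0,-1,0],[0,0,0,0,0,-1,0]]}}

```text
time_s: 5.8
tcp_pos: [435.3, 232.4, 102.4]
orientation: [0.302, -3.126, 0.0]
wrist_force: [-0.0, 1.0, -3.7]
grip_width: 38.7
```

Emit:
{"name": "carry_out", "arguments": {"commands": [[0,0,0,0,0,-1,0],[0,0,0,0,0,-1,0],[0,0,0,0,0,-1,0],[0,0,0,0,0,-1,0],[0,0,0,0,0,-1,0]]}}

```text
time_s: 6.42
tcp_pos: [435.2, 232.4, 227.6]
orientation: [0.302, -3.127, 0.0]
wrist_force: [-0.1, 0.8, -2.6]
grip_width: 38.5
```

Run:
```python
from h import *
o=telemetry.get_obs();c=read_camera("wrist"); s=read_camera("side"); print(o["tcp_pos"],o["wrist_force"],o["torque"],o["grip_width"])
cv2.imwrite("pics/w2.png",np.vstack([cv2.resize(c["img"][150:384,120:392,::-1],None,fx=1.4,fy=1.4),cv2.resize(s["img"][100:250,150:422,::-1],None,fx=1.4,fy=1.4)]))
```

```text
[435.18236749 232.38079417 227.64862933] [-0.06915232  0.81416799 -2.6363428 ] [-0.03021839 -0.00439649  0.02169966] 38.50790825179654
```

View pics/w2.png

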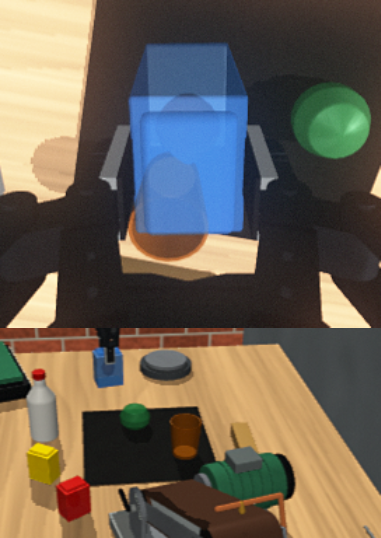

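Emit:
{"name": "carry_out", "arguments": {"commands": [[0,0,0,-0.12,-0.95,-0.6,0],[0,0,0,-0.12,-0.95,-0.6,0],[0,0,0,-0.12,-0.95,-0.6,0],[0,0,0,-0.12,-0.95,-0.6,0],[0,0,0,-0.12,-0.95,-0.6,0]]}}

```text
time_s: 7.15
tcp_pos: [472.6, 118.1, 300.7]
orientation: [0.302, -3.125, -0.0]
wrist_force: [0.1, 1.1, -3.6]
grip_width: 38.6
```

Emit:
{"name": "carry_out", "arguments": {"commands": [[0,0,0,-0.12,-0.95,0,0],[0,0,0,-0.12,-0.95,0,0],[0,0,0,-0.12,-0.95,0,0],[0,0,0,-0.12,-0.95,0,0],[0,0,0,-0.12,-0.95,0,0]]}}

```text
time_s: 7.78
tcp_pos: [510.1, 4.5, 300.1]
orientation: [0.302, -3.125, -0.001]
wrist_force: [0.7, -0.2, -2.6]
grip_width: 38.8
```

Emit:
{"name": "carry_out", "arguments": {"commands": [[0,0,0,-0.12,-0.95,0,0],[0,0,0,-0.12,-0.95,0,0],[0,0,0,-0.12,-0.95,0,0],[0,0,0,-0.12,-0.95,0,0],[0,0,0,-0.12,-0.4,0,0]]}}

```text
time_s: 8.4
tcp_pos: [545.7, -96.6, 300.9]
orientation: [0.3, -3.127, -0.0]
wrist_force: [0.5, 0.5, -3.5]
grip_width: 38.7
```

Emit:
{"name": "carry_out", "arguments": {"commands": [[0,0,1,0,0,0,0],[0,0,1,0,0,0,0],[0,0,1,0,0,0,0],[0,0,1,0,0,0,0],[0,0,1,0,0,0,0]]}}

```text
time_s: 9.02
tcp_pos: [545.5, -94.8, 301.3]
orientation: [-0.792, -3.04, -0.001]
wrist_force: [-0.2, -0.2, -3.0]
grip_width: 38.4
```

Emit:
{"name": "carry_out", "arguments": {"commands": [[0,0,1,0,0,0,0],[0,0,1,0,0,0,0],[0,0,1,0,0,0,0],[0,0,1,0,0,0,0],[0,0,1,0,0,0,0]]}}

```text
time_s: 9.65
tcp_pos: [545.5, -94.8, 301.3]
orientation: [-1.784, -2.585, -0.0]
wrist_force: [0.3, 0.3, -3.7]
grip_width: 38.6
```

Emit:
{"name": "carry_out", "arguments": {"commands": [[0,0,0.95,0,0,0,0],[0,-0.9,0,0,0,0,0],[0,-0.9,0,0,0,0,0],[0,-0.9,0,0,0,0,0],[0,-0.44,0,0,0,0,0]]}}

```text
time_s: 10.28
tcp_pos: [545.0, -93.3, 301.1]
orientation: [1.715, 2.177, -0.383]
wrist_force: [-0.5, 0.4, -3.5]
grip_width: 38.3
```

```bash
cat > chk.py <<'E'
from h import *
d=np.array([.2098,-.8806,.4249]);d/=np.linalg.norm(d); y=np.cross([0,0,1],d);y/=np.linalg.norm(y);zz=np.cross(d,y)
mid=np.array([559.5,-161,185.5]); B=np.stack([d,y,zz],1)
o=telemetry.get_obs(); R=Rot.from_rotvec(o["orientation"]).as_matrix(); Rt=np.stack([-d,y,-zz],1)
print("t",o["time_s"],"tcp",o["tcp_pos"].round(1),"W",o["grip_width"].round(1),"J",o["joint_pos"].round(2))
print("rot needed (units)",(np.degrees(Rot.from_matrix(R.T@Rt).as_rotvec())/8).round(3))
base=o["tcp_pos"]+R@[0,0,30.3]
print("base in belt",(B.T@(base-mid)).round(1),"shift needed tool units",(R.T@(mid-base)/25).round(3))
print("F belt",(B.T@o["wrist_force"]).round(2),"M tool",(R.T@o["torque"]).round(3))
E
python3 chk.py
```

```text
Traceback (most recent call last):
  File "chk.py", line 5, in <module>
    print("t",o["time_s"],"tcp",o["tcp_pos"].round(1),"W",o["grip_width"].round(1),"J",o["joint_pos"].round(2))
                                                          ^^^^^^^^^^^^^^^^^^^^^
AttributeError: 'float' object has no attribute 'round'
```

```bash
sed -i 's/o\["grip_width"\].round(1)/round(o["grip_width"],1)/' chk.py; python3 chk.py
python3 - <<'E'
from h import *
c=read_camera("wrist"); s=read_camera("side"); t=read_camera("top")
cv2.imwrite("pics/w3.png",np.hstack([cv2.resize(c["img"][100:384,130:382,::-1],None,fx=1.5,fy=1.5),cv2.resize(s["img"][130:290,225:367,::-1],None,fx=2.66,fy=2.66)]))
cv2.imwrite("pics/t3.png",cv2.resize(t["img"][80:260,260:500,::-1],None,fx=3,fy=3))
E
```

```text
t 10.275 tcp [545.  -93.3 301.1] W 38.3 J [-0.1   0.16  1.53 -0.43  1.33 -0.26]
rot needed (units) [0.008 0.004 0.016]
base in belt [-13.5   1.6 103.7] shift needed tool units [-0.537 -0.071  4.149]
F belt [-1.96 -0.37 -3.  ] M tool [ 0.017  0.489 -0.009]
```

View pics/w3.png

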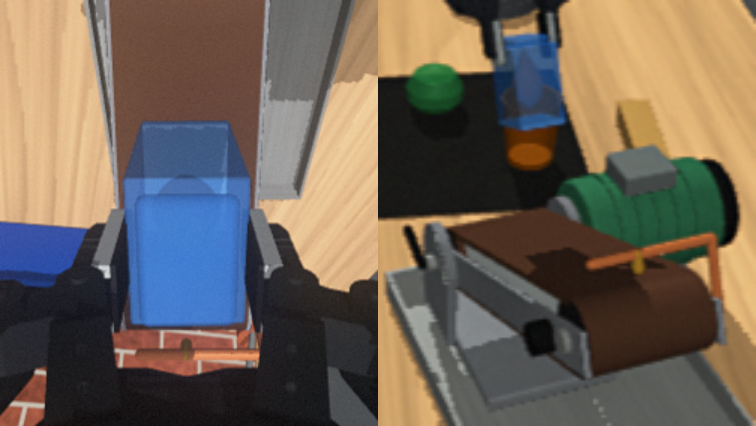

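View pics/t3.png

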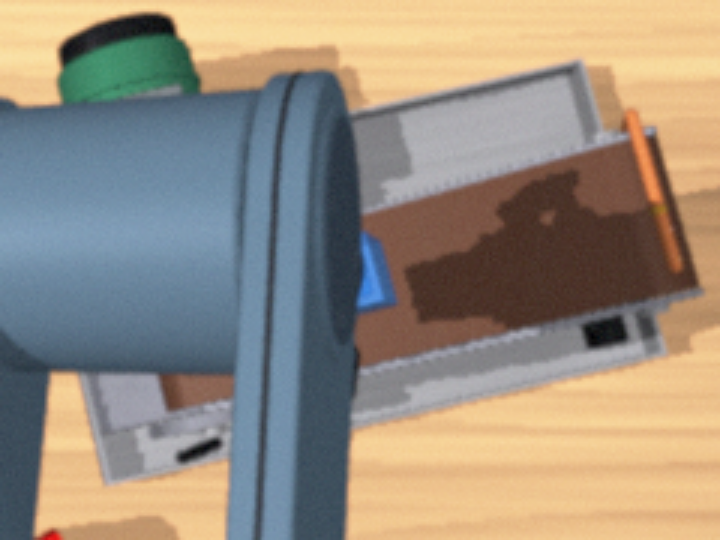

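Emit:
{"name": "carry_out", "arguments": {"commands": [[0,0,0,-0.54,-0.07,0.5,0],[0,0,0,0,0,0.9,0],[0,0,0,0,0,0.9,0],[0,0,0,0,0,0.8,0],[0,0,0,0,0,0.4,0]]}}

```text
time_s: 11.05
tcp_pos: [554.6, -145.5, 226.5]
orientation: [1.721, 2.176, -0.384]
wrist_force: [0.4, -0.0, -3.4]
grip_width: 38.3
```

Emit:
{"name": "carry_out", "arguments": {"commands": [[0,0,0,0,0,0.04,0],[0,0,0,0,0,0.04,0],[0,0,0,0,0,0.04,0],[0,0,0,0,0,0,0],[0,0,0,0,0,0,0]]}}

```text
time_s: 11.68
tcp_pos: [555.6, -144.5, 225.5]
orientation: [1.717, 2.176, -0.382]
wrist_force: [-0.4, 0.9, -2.8]
grip_width: 38.6
```

```bash
python3 chk.py
python3 - <<'E'
from h import *
c=read_camera("wrist"); s=read_camera("side")
cv2.imwrite("pics/w4.png",np.hstack([cv2.resize(c["img"][100:384,130:382,::-1],None,fx=1.5,fy=1.5),cv2.resize(s["img"][160:290,225:367,::-1],None,fx=2.9,fy=2.9)[:372].copy() if 0 else cv2.resize(s["img"][148:290,241:367,::-1],(378,426))]))
E
```

```text
t 11.675 tcp [ 555.6 -144.5  225.5] W 38.6 J [-0.19  0.22  1.64 -0.44  1.13 -0.27]
rot needed (units) [ 0.006 -0.002  0.005]
base in belt [ 1.6  0.1 13.1] shift needed tool units [ 0.064 -0.004  0.523]
F belt [-2.06 -0.14 -2.15] M tool [-0.021  0.486  0.007]
```

View pics/w4.png

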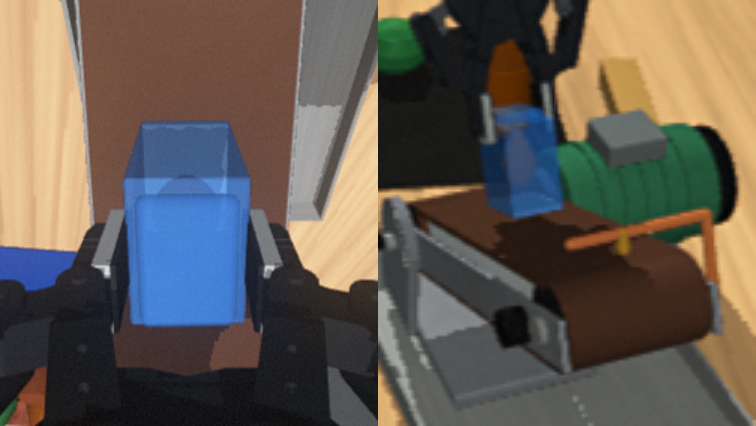

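Emit:
{"name": "carry_out", "arguments": {"commands": [[0,0,0,0,0,0.08,0],[0,0,0,0,0,0.06,0],[0,0,0,0,0,0.06,0],[0,0,0,0,0,0.04,0],[0,0,0,0,0,0,0]]}}

```text
time_s: 12.4
tcp_pos: [556.0, -147.3, 219.6]
orientation: [1.718, 2.176, -0.383]
wrist_force: [0.8, -0.6, -3.1]
grip_width: 38.3
```

Emit:
{"name": "carry_out", "arguments": {"commands": [[0,0,0,0,0,0.02,0],[0,0,0,0,0,0.02,0],[0,0,0,0,0,0.02,0],[0,0,0,0,0,0,0],[0,0,0,0,0,0,0]]}}

```text
time_s: 13.02
tcp_pos: [556.2, -147.8, 218.4]
orientation: [1.718, 2.176, -0.383]
wrist_force: [-0.8, 0.1, -3.6]
grip_width: 38.9
```

Emit:
{"name": "carry_out", "arguments": {"commands": [[0,0,0,0,0,0.02,0],[0,0,0,0,0,0.02,0],[0,0,0,0,0,0.02,0],[0,0,0,0,0,0,0],[0,0,0,0,0,0,0]]}}

```text
time_s: 13.65
tcp_pos: [556.4, -148.5, 217.0]
orientation: [1.718, 2.176, -0.383]
wrist_force: [0.0, -0.1, -2.8]
grip_width: 38.7
```

```bash
python3 chk.py
```

```text
t 13.65 tcp [ 556.4 -148.5  217. ] W 38.7 J [-0.2   0.22  1.65 -0.44  1.11 -0.27]
rot needed (units) [ 0.002 -0.003  0.004]
base in belt [ 1.7 -0.1  3.7] shift needed tool units [0.067 0.005 0.149]
F belt [-1.09  0.01 -2.62] M tool [0.047 0.474 0.022]
```

Still in free air, so I'll go on in steps of about 0.5 mm and check the force after each call.

Emit:
{"name": "carry_out", "arguments": {"commands": [[0,0,0,0,0,0.02,0],[0,0,0,0,0,0.02,0],[0,0,0,0,0,0.02,0],[0,0,0,0,0,0,0],[0,0,0,0,0,0,0]]}}

```text
time_s: 14.28
tcp_pos: [556.5, -149.1, 215.6]
orientation: [1.718, 2.176, -0.383]
wrist_force: [-0.3, 0.9, -2.6]
grip_width: 38.3
```

```bash
python3 chk.py
```

```text
t 14.275 tcp [ 556.5 -149.1  215.6] W 38.3 J [-0.2   0.23  1.65 -0.44  1.11 -0.27]
rot needed (units) [ 0.001 -0.003  0.004]
base in belt [ 1.6 -0.2  2.2] shift needed tool units [0.065 0.006 0.088]
F belt [-1.96 -0.08 -1.97] M tool [0.039 0.443 0.004]
```

Emit:
{"name": "carry_out", "arguments": {"commands": [[0,0,0,0,0,0.02,0],[0,0,0,0,0,0.02,0],[0,0,0,0,0,0,0],[0,0,0,0,0,0,0],[0,0,0,0,0,0,0]]}}

```text
time_s: 14.9
tcp_pos: [556.6, -149.5, 214.8]
orientation: [1.718, 2.176, -0.383]
wrist_force: [0.7, 0.2, -3.3]
grip_width: 38.3
```

```bash
python3 chk.py
```

```text
t 14.9 tcp [ 556.6 -149.5  214.8] W 38.3 J [-0.2   0.23  1.65 -0.44  1.11 -0.27]
rot needed (units) [ 0.002 -0.003  0.004]
base in belt [ 1.7 -0.1  1.3] shift needed tool units [0.067 0.005 0.05 ]
F belt [-1.47  0.69 -2.95] M tool [-0.015  0.471 -0.025]
```

Emit:
{"name": "carry_out", "arguments": {"commands": [[0,0,0,0,0,0.02,0],[0,0,0,0,0,0.02,0],[0,0,0,0,0,0,0],[0,0,0,0,0,0,0],[0,0,0,0,0,0,0]]}}

```text
time_s: 15.52
tcp_pos: [556.7, -149.9, 213.8]
orientation: [1.718, 2.176, -0.383]
wrist_force: [1.2, 0.7, -3.4]
grip_width: 38.3
```

```bash
python3 chk.py
```

```text
t 15.525 tcp [ 556.7 -149.9  213.8] W 38.3 J [-0.2   0.23  1.65 -0.44  1.1  -0.27]
rot needed (units) [ 0.002 -0.003  0.004]
base in belt [ 1.7 -0.1  0.2] shift needed tool units [0.066 0.006 0.009]
F belt [-1.84  1.31 -2.9 ] M tool [0.015 0.496 0.023]
```

Emit:
{"name": "carry_out", "arguments": {"commands": [[0,0,0,0,0,0.02,0],[0,0,0,0,0,0.02,0],[0,0,0,0,0,0,0],[0,0,0,0,0,0,0],[0,0,0,0,0,0,0]]}}

```text
time_s: 16.15
tcp_pos: [556.7, -149.9, 213.6]
orientation: [1.717, 2.176, -0.382]
wrist_force: [-3.0, 4.0, 2.0]
grip_width: 38.6
```

```bash
python3 chk.py
```

```text
t 16.15 tcp [ 556.7 -149.9  213.6] W 38.6 J [-0.2   0.23  1.66 -0.44  1.1  -0.27]
rot needed (units) [ 0.006 -0.003  0.002]
base in belt [ 1.6 -0.1  0. ] shift needed tool units [0.063 0.004 0.002]
F belt [-3.25 -2.05  3.78] M tool [0.358 0.741 0.044]
```

Emit:
{"name": "carry_out", "arguments": {"commands": [[0,0,0,0,0,0.01,0],[0,0,0,0,0,0.01,0],[0,0,0,0,0,0,0],[0,0,0,0,0,0,0],[0,0,0,0,0,0,0]]}}

```text
time_s: 16.77
tcp_pos: [556.7, -149.9, 213.6]
orientation: [1.717, 2.176, -0.382]
wrist_force: [-3.5, 5.2, 5.0]
grip_width: 38.4
```

```bash
cat > avg.py <<'E'
from h import *
exec(open("chk.py").read())
F=[];M=[]
for i in range(12):
    o=telemetry.get_obs(); F.append(R.T@o["wrist_force"]);M.append(R.T@o["torque"]); read_camera("wrist")
print("avg F tool",np.mean(F,0).round(2),"std",np.std(F,0).round(2),"M",np.mean(M,0).round(3),np.std(M,0).round(3))
E
python3 avg.py
```

```text
t 16.775 tcp [ 556.7 -149.9  213.6] W 38.4 J [-0.2   0.23  1.66 -0.44  1.1  -0.27]
rot needed (units) [ 0.008 -0.003  0.001]
base in belt [ 1.6 -0.1 -0. ] shift needed tool units [ 0.063  0.004 -0.   ]
F belt [-3.21 -2.22  7.03] M tool [0.515 0.853 0.018]
avg F tool [ 3.97 -2.87 -7.02] std [0.42 0.4  0.45] M [0.507 0.851 0.008] [0.023 0.026 0.031]
```

Contact came at the height the cameras predicted, at about 10 N. The moments hint at slight edge loading, so I'll back off, trim the tilt a little and feel again.

Emit:
{"name": "carry_out", "arguments": {"commands": [[0,0,0,0,0,-0.06,0],[0,0,0,0,0,-0.04,0],[-0.08,-0.08,0,0.01,-0.01,0,0],[0,0,0,0,0,0,0],[0,0,0,0,0,0,0]]}}

```text
time_s: 18.0
tcp_pos: [556.2, -149.3, 214.5]
orientation: [1.706, 2.167, -0.379]
wrist_force: [-0.4, -0.9, -3.7]
grip_width: 38.5
```

```bash
python3 avg.py
```

```text
t 18.0 tcp [ 556.2 -149.3  214.5] W 38.5 J [-0.2   0.22  1.67 -0.46  1.09 -0.26]
rot needed (units) [0.08  0.076 0.004]
base in belt [ 1.7 -0.2  1.1] shift needed tool units [0.067 0.007 0.044]
F belt [-0.86 -0.6  -3.66] M tool [-0.036  0.506  0.032]
avg F tool [1.57 0.02 3.19] std [0.38 0.64 0.43] M [ 0.004  0.5   -0.015] [0.027 0.029 0.025]
```

Emit:
{"name": "carry_out", "arguments": {"commands": [[0,0,0,0,0,0.03,0],[0,0,0,0,0,0.02,0],[0,0,0,0,0,0.02,0],[0,0,0,0,0,0.01,0],[0,0,0,0,0,0,0]]}}

```text
time_s: 19.23
tcp_pos: [556.5, -150.1, 213.5]
orientation: [1.705, 2.166, -0.378]
wrist_force: [-3.3, 2.8, 3.2]
grip_width: 38.3
```

```bash
python3 avg.py
```

```text
t 19.225 tcp [ 556.5 -150.1  213.5] W 38.3 J [-0.2   0.22  1.67 -0.46  1.08 -0.26]
rot needed (units) [0.085 0.08  0.002]
base in belt [ 2.  -0.  -0.2] shift needed tool units [ 0.081  0.001 -0.008]
F belt [-1.75 -2.57  4.39] M tool [ 0.487  0.585 -0.01 ]
avg F tool [ 1.58 -3.26 -6.34] std [0.63 0.48 1.  ] M [ 0.624  0.585 -0.027] [0.055 0.02  0.03 ]
```

Emit:
{"name": "carry_out", "arguments": {"commands": [[0,0,0,0,0,-0.06,0],[0,0,0,0,0,-0.04,0],[0.2,0.02,0,0,0.017,0,0],[0,0,0,0,0,0.03,0],[0,0,0,0,0,0,0]]}}

```text
time_s: 20.45
tcp_pos: [556.8, -149.3, 213.9]
orientation: [1.722, 2.173, -0.409]
wrist_force: [-0.1, 0.4, -3.9]
grip_width: 38.2
```

Emit:
{"name": "carry_out", "arguments": {"commands": [[0,0,0,0,0,0.02,0],[0,0,0,0,0,0.02,0],[0,0,0,0,0,0.02,0],[0,0,0,0,0,0,0],[0,0,0,0,0,0,0]]}}

```text
time_s: 21.08
tcp_pos: [556.8, -149.7, 213.8]
orientation: [1.722, 2.172, -0.408]
wrist_force: [-3.5, 4.9, 3.0]
grip_width: 38.4
```

```bash
python3 avg.py
```

```text
t 21.075 tcp [ 556.8 -149.7  213.8] W 38.4 J [-0.19  0.24  1.64 -0.46  1.12 -0.25]
rot needed (units) [-0.114  0.058  0.001]
base in belt [ 1.7 -0.5  0.3] shift needed tool units [0.068 0.02  0.009]
F belt [-3.76 -2.31  5.08] M tool [ 0.396  0.775 -0.017]
avg F tool [ 2.96 -2.43 -5.12] std [0.42 0.41 0.43] M [ 0.363  0.801 -0.023] [0.026 0.025 0.028]
```

Contact sat higher when ωx was positive (+0.3 mm, against −0.2 mm with the negative trim). So flat is on the negative side, which fits the 0.6° of roll in the vision fit. I'll go back to that.

Emit:
{"name": "carry_out", "arguments": {"commands": [[0,0,0,0,0,-0.06,0],[0,0,0,0,0,-0.04,0],[-0.22,-0.01,0,0,-0.018,0,0],[0,0,0,0,0,0.04,0],[0,0,0,0,0,0,0]]}}

```text
time_s: 22.3
tcp_pos: [556.2, -149.6, 214.2]
orientation: [1.705, 2.167, -0.375]
wrist_force: [-0.2, 0.4, -3.7]
grip_width: 38.5
```

Emit:
{"name": "carry_out", "arguments": {"commands": [[0,0,0,0,0,0.02,0],[0,0,0,0,0,0.02,0],[0,0,0,0,0,0.02,0],[0,0,0,0,0,0,0],[0,0,0,0,0,0,0]]}}

```text
time_s: 22.92
tcp_pos: [556.6, -150.0, 213.5]
orientation: [1.705, 2.166, -0.374]
wrist_force: [-1.5, 1.6, 0.8]
grip_width: 38.7
```

```bash
python3 avg.py
```

```text
t 22.925 tcp [ 556.6 -150.   213.5] W 38.7 J [-0.2   0.22  1.67 -0.45  1.08 -0.26]
rot needed (units) [0.105 0.069 0.002]
base in belt [ 1.9  0.2 -0.2] shift needed tool units [ 0.077 -0.007 -0.007]
F belt [-1.43 -1.12  1.51] M tool [0.239 0.527 0.007]
avg F tool [ 1.3  -0.75 -3.8 ] std [0.45 0.29 1.36] M [ 0.303  0.549 -0.018] [0.042 0.033 0.021]
```

Emit:
{"name": "carry_out", "arguments": {"commands": [[0.01,0,0,0,0,0.01,0],[0,0,0,0,0,0,0],[0,0,0,0,0,0,0],[0,0,0,0,0,0,0],[0,0,0,0,0,0,0]]}}

```text
time_s: 24.15
tcp_pos: [556.7, -150.1, 213.5]
orientation: [1.705, 2.166, -0.375]
wrist_force: [-3.6, 3.8, 6.1]
grip_width: 38.5
```

```bash
python3 avg.py;python3 avg.py
python3 - <<'E'
from h import *
c=read_camera("wrist"); s=read_camera("side")
cv2.imwrite("pics/w5.png",np.hstack([cv2.resize(c["img"][100:384,130:382,::-1],None,fx=1.5,fy=1.5),cv2.resize(s["img"][175:275,241:331,::-1],(383,426),interpolation=cv2.INTER_CUBIC)]))
E
```

```text
t 24.15 tcp [ 556.7 -150.1  213.5] W 38.5 J [-0.2   0.22  1.67 -0.45  1.08 -0.26]
rot needed (units) [0.097 0.07  0.002]
base in belt [ 2.   0.2 -0.2] shift needed tool units [ 0.078 -0.009 -0.009]
F belt [-1.52 -2.6   7.4 ] M tool [ 0.432  0.574 -0.068]
avg F tool [ 1.4  -1.41 -7.74] std [0.51 0.51 0.58] M [ 0.449  0.589 -0.04 ] [0.027 0.037 0.018]
t 24.75 tcp [ 556.7 -150.1  213.5] W 38.5 J [-0.2   0.22  1.67 -0.45  1.08 -0.26]
rot needed (units) [0.097 0.07  0.002]
base in belt [ 2.   0.2 -0.2] shift needed tool units [ 0.079 -0.009 -0.008]
F belt [-1.19 -2.06  7.39] M tool [0.477 0.524 0.008]
avg F tool [ 1.49 -1.34 -7.64] std [0.42 0.48 0.3 ] M [ 0.444  0.567 -0.033] [0.029 0.028 0.022]
```

View pics/w5.png

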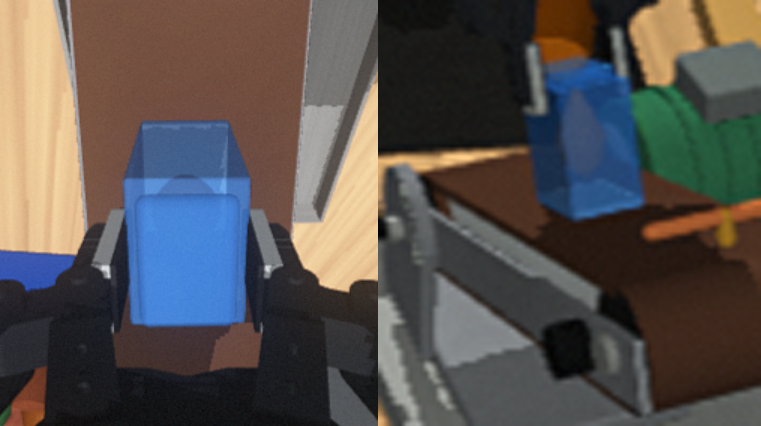

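The block sits on the belt, held in the gripper and centred. The normal force is steady at about 10.5 N (7.7 N measured plus the 2.9 N free-hanging offset). I'm handing in.

```bash
python3 -c "
from bench import workorder; print(workorder.job_done())"; python3 chk.py
```

```text
the job is handed in; nothing more can be done
None
the job is handed in; nothing more can be done
```

I handed the job in at about 25 s, with the blue block held in the gripper and its base pressed on the middle of the belt. No verdict was reported. I gripped it high, with the fingertips about 30 mm above the base, and matched a slope of about 25.1°, measured from the belt edges in two cameras.

**Last checks, just before handing in:**
- **Position:** the base centre was 2 mm along the belt, 0.2 mm across it and −0.2 mm off the surface. This assumes the block had not slipped in the grip.
- **Angle:** tilt was within about 1° of the camera-measured slope after trimming by feel. The long side was in line with the belt to well under 0.1°.
- **Force and grip:** normal push was a steady 10.5 N or so. The gripper was set to 60 N and closed on the block at 38.5 mm.
- **Clearance:** the fingers were clear of the belt in the pictures, and I saw no contact with other things on the bench. I did not re-measure the bystanders.

**Where checks disagreed:** the moment readings did not fully settle. The one across the belt kept about 0.44 N m, so there could be slightly uneven pressure from one side to the other. From the contact heights I put that error at a few tenths of a degree.

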